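# Put the keys away in the console drawer

## Task

Put all the keys away for the night: pull the drawer of the small oak unit well open (at least 12 cm), then lift every key off the hooks of the key stand and lay it in the drawer, along with the car key from the slate coaster and the parcel fob lying near it on the console. When all of them are in the drawer, push it fully shut, and leave the trinket box and the thermometer dial where they are.

Things in the scene. Friction and masses are not known exactly. Their poses are not given: they have to be found in the camera images.
- unit: Fixed one-drawer wooden unit, 240 deep (x) x 260 wide (y) x 100 high. Origin: centre of its underside, on the table. Its front, with the drawer, faces its own -x. The carcass top panel begins 105 mm in front of the origin and is 12 thick.
- unit_drawer0 (a joint): How far the drawer is pulled out along the unit's own -x, in m: 0 shut, 0.166 at the stop. It runs with light friction (a few N) and stays where left. It may start slightly ajar.
- unit_drawer0_handle (a point): Middle of the drawer's straight bar handle: steel, 11 mm thick, 120 long along the unit's y, 35 mm in front of the drawer's face (29 mm free behind it), 62 mm above the table. It can be pinched from above with partly opened fingers. Same axes as the unit.
- drawer_in (a point): Centre of the drawer's inner floor, 22 mm above the table, axes as the unit; moves with the drawer (shut: 1.5 mm in front of the unit's origin). Inside 195 (x) x 218 (y), walls 56 above this floor, front panel 15 thick and 67 above it. Pulled out by d, the part x = -0.0975 to d - 0.1035 m lies open; things up to 55 mm high pass under the carcass top.
- stand: Fixed key stand. Origin: on the table under it; foot x -35 to 55, 320 wide (y), 14 high. Cross rail on two end posts: front at x = 22, z 128 to 158. Four V hooks (7 mm bar) at y = -108, -36, 36, 108 point to own -x: root x 22, z 141; lowest x -4, z 135; tip x -30, z 147 mm. Keys hang at the lowest point, aligned with the stand. To unhook, lift 17 mm (at most 21), then move 45 mm or more to -x.
- key_a: Hanging key (may be absent), 50 g: grey plastic bow 36 wide (y) x 46 high (z) x 10 thick (x) with a window 16 wide x 28 high through it along x (top bar 8, bottom bar 10), and a stiff steel blade 9 x 4 mm, 30 long, below. Origin: the blade tip, z towards the bow; window centre at z = 54, bow from z = 30 to 76. Grip the bow's 36 mm sides from above. Starts on the hook at the stand's y = -108.
- key_b: Hanging key (may be absent), 50 g: grey plastic bow 36 wide (y) x 46 high (z) x 10 thick (x) with a window 16 wide x 28 high through it along x (top bar 8, bottom bar 10), and a stiff steel blade 9 x 4 mm, 30 long, below. Origin: the blade tip, z towards the bow; window centre at z = 54, bow from z = 30 to 76. Grip the bow's 36 mm sides from above. Starts on the hook at the stand's y = -36.
- key_c: Hanging key (may be absent), 50 g: grey plastic bow 36 wide (y) x 46 high (z) x 10 thick (x) with a window 16 wide x 28 high through it along x (top bar 8, bottom bar 10), and a stiff steel blade 9 x 4 mm, 30 long, below. Origin: the blade tip, z towards the bow; window centre at z = 54, bow from z = 30 to 76. Grip the bow's 36 mm sides from above. Starts on the hook at the stand's y = 36.
- key_d: Hanging key (may be absent), 50 g: grey plastic bow 36 wide (y) x 46 high (z) x 10 thick (x) with a window 16 wide x 28 high through it along x (top bar 8, bottom bar 10), and a stiff steel blade 9 x 4 mm, 30 long, below. Origin: the blade tip, z towards the bow; window centre at z = 54, bow from z = 30 to 76. Grip the bow's 36 mm sides from above. Starts on the hook at the stand's y = 108.
- carkey: Car key: black plastic fob 72 long (own x) x 36 wide (own y) x 14 high, about 70 g. Origin: centre of its underside. Starts flat on the coaster.
- fob: Parcel fob: flat plastic piece 12 mm thick, about 30 g: a round head 34 across with a tab 22 wide going to own +x, 51 long overall. Origin: centre of the round head's underside. Starts flat on the table.
- coaster: Fixed round slate coaster, 100 across, 6 thick. Origin: centre of its underside, on the table.
- trinket: Loose ceramic trinket box with a flip lid, 74 x 104 x 53 high, standing on the middle of the unit's top. Origin: centre of its underside. Stays where it is.
- dial: Loose stainless thermometer dial on a stem and round foot, 64 wide, 90 high, standing between unit and stand, farther back. Origin: centre of its underside. Stays where it is.

How it is judged:
On the way, in this order (a step that is already met when the one before it is completed fails the run):
1. the drawer is pulled open at least 12 cm (value of joint unit_drawer0 above 0.115 m), for 0.2 s.
2. all the hanging keys, the car key and the parcel fob lie in the opened drawer (x of key_a in the frame of drawer_in between -0.1 and 0.1 m and y of key_a in the frame of drawer_in between -0.11 and 0.11 m and z of key_a in the frame of drawer_in between -0.01 and 0.055 m and x of key_b in the frame of drawer_in between -0.1 and 0.1 m and y of key_b in the frame of drawer_in between -0.11 and 0.11 m and z of key_b in the frame of drawer_in between -0.01 and 0.055 m and x of key_c in the frame of drawer_in between -0.1 and 0.1 m and y of key_c in the frame of drawer_in between -0.11 and 0.11 m and z of key_c in the frame of drawer_in between -0.01 and 0.055 m and x of key_d in the frame of drawer_in between -0.1 and 0.1 m and y of key_d in the frame of drawer_in between -0.11 and 0.11 m and z of key_d in the frame of drawer_in between -0.01 and 0.055 m and x of carkey in the frame of drawer_in between -0.1 and 0.1 m and y of carkey in the frame of drawer_in between -0.11 and 0.11 m and z of carkey in the frame of drawer_in between -0.01 and 0.055 m and x of fob in the frame of drawer_in between -0.1 and 0.1 m and y of fob in the frame of drawer_in between -0.11 and 0.11 m and z of fob in the frame of drawer_in between -0.01 and 0.055 m and linear speed of each of key_a, key_b, key_c, key_d, carkey, fob below 0.03 m/s and value of joint unit_drawer0 above 0.05 m), for 0.2 s.
3. the drawer is pushed shut (value of joint unit_drawer0 below 0.006 m), for 0.2 s.
At the end, for the whole second after the job is handed in: The drawer is shut to within 6 mm, and every key that was on the stand, the car key and the parcel fob lie at rest inside it (origins within the drawer's inner area and less than 55 mm above its floor) (x of key_a in the frame of drawer_in between -0.1 and 0.1 m and y of key_a in the frame of drawer_in between -0.11 and 0.11 m and z of key_a in the frame of drawer_in between -0.01 and 0.055 m and x of key_b in the frame of drawer_in between -0.1 and 0.1 m and y of key_b in the frame of drawer_in between -0.11 and 0.11 m and z of key_b in the frame of drawer_in between -0.01 and 0.055 m and x of key_c in the frame of drawer_in between -0.1 and 0.1 m and y of key_c in the frame of drawer_in between -0.11 and 0.11 m and z of key_c in the frame of drawer_in between -0.01 and 0.055 m and x of key_d in the frame of drawer_in between -0.1 and 0.1 m and y of key_d in the frame of drawer_in between -0.11 and 0.11 m and z of key_d in the frame of drawer_in between -0.01 and 0.055 m and x of carkey in the frame of drawer_in between -0.1 and 0.1 m and y of carkey in the frame of drawer_in between -0.11 and 0.11 m and z of carkey in the frame of drawer_in between -0.01 and 0.055 m and x of fob in the frame of drawer_in between -0.1 and 0.1 m and y of fob in the frame of drawer_in between -0.11 and 0.11 m and z of fob in the frame of drawer_in between -0.01 and 0.055 m and linear speed of each of key_a, key_b, key_c, key_d, carkey, fob below 0.03 m/s and value of joint unit_drawer0 below 0.006 m); the robot touches nothing.
It fails at once if the trinket box is shoved more than 3 cm or tipped (distance of trinket from where it was at the start of the episode above 0.03 m or angle between trinket's own z axis and vertical above 0.4 rad).
It fails at once if the thermometer dial is shoved more than 3 cm or tipped (distance of dial from where it was at the start of the episode above 0.03 m or angle between dial's own z axis and vertical above 0.4 rad).
Of key_a, key_b, key_c, key_d only 2 to 4 are there at a start; the rules pass over those that are not, and their reading is None.
At some moment in a run one of carkey, fob may be knocked a few centimetres aside while the robot is not near it.
Once in a run the grip may slacken for a moment while it holds something.
It also fails if it takes over 210 s, if anything falls off the work surface, if the arm or the gripper's body presses on something with over 40 N, if the wrist force passes 120 N, or if a joint passes its speed limit or range.

## Robot

A 7-joint arm with a two-finger parallel gripper is mounted at the origin on the work surface. World frame = base frame: x ahead of the robot, y to its left, z up, the work surface at z = 0. Lengths are in m, angles in rad, forces in N, time in s.
With the tool pointing down it reaches from about 0.4 to 0.875 m from the base axis. Payload 19.3 kg.
Tool frame: the origin (TCP) lies midway between the tips of the shut fingers; the grasp point (between the pads) lies 19 mm behind it; z points along the fingers, y is the line along which they close (so a half turn about z gives the same grasp; the last joint's range is limited). The gripper opens to 85 mm and grips with 20 to 120 N. Pads are 22 mm wide; open, the fingers measure 114 mm over their backs; the gripper's body (76 mm by 85 mm) begins 54 mm behind the grasp point. The pads swing forward as they close: fully open they stand 13 mm farther back than shut.
Start: joints at [-0.07, 0.521, -0.036, 1.599, 0.021, 1.021, -0.113], TCP at [0.625, -0, 0.231] pointing down, gripper open.
Joint ranges: [-2.91, 2.91], [-0.3, 2.13], [-1.5, 1.42], [0.17, 2.43], [-1.26, 4.41], [0.16, 1.93], [-2.52, 2.52]. Speed limits (rad/s): [1.89, 1.89, 2.39, 2.39, 3.01, 3.01, 3.01].

## Interface

Orientations are given as a unit quaternion [w, x, y, z].
In Python, from workcell import * gives the robot as it stands. The module is installed in compiled form; this text tells all that it offers.
- The arm moves only by the tool drive_tool, never from a script. Its argument "steps" is a list of rows, each a list of 3 entries, a list of its own where there are three numbers: the shift along the tool's x, y, z in cm, then the turn, a rotation vector about the tool's x, y, z in rad, then the closure, from 0 (fully open) to 1 (shut). A call has exactly 5 rows; each row is the pose to reach, as a shift and turn from the pose commanded when the call began, along the tool's axes at that moment; what a row does not reach only later rows make up. A row lasts 1/10 s, in which the tool goes at most 50 mm and 8.59 degrees, less where a joint would pass 70% of its speed; a pose out of reach is approached as far as the arm can. A call with a gripper value outside its range is refused whole. The fingers move at their own pace and stop on an object; "grip_force" is the grip in N (left out, the last holds). Time passes only in rows, so rows that repeat a pose let the fingers close, or fill a call up. It gives the time, the measured TCP pose, the force, the opening and the grip force at its end, in the units of the state.
- get_obs(): the state, without advancing time (a new reading comes with each control period).
- camera(name): name is "scene" or "side" or "wrist"; returns a dict with "img" (420x560x3 uint8, blue, green, red), "vfov" (degrees; the focal length in pixels is half the picture's height over the tangent of half this angle, whatever the lens; pixels are square), "cx", "cy" (the principal point, pixels), "rvec" (rotation vector, rad) and "tvec" (3), from world to camera coordinates, as OpenCV has them; the wrist camera has in their place "hand_eye" (4x4, takes a point from camera to tool coordinates, whose origin is the TCP and whose axes are the flange's). Camera axes: x right, y down, z forward; pixel columns grow to the right and rows downward; lengths in m; the calibration is good to about 2 mm. A picture is of the moment at which its call begins: read the wrist's pose just before it. There is no depth.
- finish_job(): hands the job in; it is judged then, once.
The state is a dict: "clock": time; "joint_pos": joint angles; "joint_vel": joint speeds; "tau": joint torques, N m; "position": TCP position; "orientation": TCP orientation; "contact_force": force on the tool from outside, world axes, zero at the start; "wrist_torque": the same for the moment, N m; "gripper_width": finger opening in m; "grip_force": force on a finger pad.
Only numpy, scipy, OpenCV 4.12 (cv2) and the standard library are available. Lean on these libraries where they do the work, as an engineer would, in place of code of your own. Each camera call takes 0.05 s, during which the arm holds its last target. There are 200 camera calls.

## Working session

There is one attempt and no reset: what is moved stays moved. The work goes in short steps, Python scripts to look and compute and a tool call to move; the robot and the scene stay as the last step left them, time stands still between calls to the robot, and variables do not carry over. Pictures are saved under pics/ and viewed, at most 14 in all, crops included, and the job is handed in when it is done.

Besides the shell and the picture viewer there is one more tool, called after "Request:" as name([rows], argument=value, ...), one row to a line, values as JSON. drive_tool: Moves the arm, as the interface text tells. Its arguments: {"type":"object","properties":{"steps":{"type":"array"},"grip_force":{"type":"number"}},"required":["steps"]}

```bash
mkdir -p pics
cat > h.py <<'E'
from workcell import *
import numpy as np, cv2
from scipy.spatial.transform import Rotation as R
def snap(name):
    o=get_obs(); c=camera(name); img=np.array(c["img"]); 
    f=img.shape[0]/2/np.tan(np.radians(c["vfov"])/2)
    K=np.array([[f,0,c["cx"]],[0,f,c["cy"]],[0,0,1.]])
    if name=="wrist":
        q=o["orientation"]; T=np.eye(4); T[:3,:3]=R.from_quat([q[1],q[2],q[3],q[0]]).as_matrix(); T[:3,3]=o["position"]
        M=np.linalg.inv(T@np.array(c["hand_eye"]))
    else:
        M=np.eye(4); M[:3,:3]=R.from_rotvec(np.ravel(c["rvec"])).as_matrix(); M[:3,3]=np.ravel(c["tvec"])
    return img,K,M
def ray(K,M,uv):
    d=M[:3,:3].T@np.linalg.inv(K)@np.array([uv[0],uv[1],1.]); C=-M[:3,:3].T@M[:3,3]; return C,d
def onz(K,M,uv,z):
    C,d=ray(K,M,uv); return C+d*(z-C[2])/d[2]
def proj(K,M,P):
    p=M[:3,:3]@np.asarray(P,float)+M[:3,3]; p=K@p; return p[:2]/p[2]
def tri(views):
    A=np.zeros((3,3));b=np.zeros(3)
    for K,M,uv in views:
        C,d=ray(K,M,uv); d=d/np.linalg.norm(d); P=np.eye(3)-np.outer(d,d); A+=P;b+=P@C
    return np.linalg.solve(A,b)
def save(n,img): cv2.imwrite(f"pics/{n}.png",img)
E
python3 - <<'E'
from h import *
import pickle
d={}
for n in ("scene","side"):
    d[n]=snap(n); 
    i,K,M=d[n]; print(n,K[0,0],K[:2,2],-M[:3,:3].T@M[:3,3]); save(n+"0",cv2.resize(i,(800,600),interpolation=cv2.INTER_CUBIC))
d["wrist"]=snap("wrist"); i,K,M=d["wrist"]; print(K,-M[:3,:3].T@M[:3,3],M)
save("wrist0",i)
pickle.dump(d,open("v0.pkl","wb")); print(get_obs())
E
```

```text
scene 501.920227154853 [277.78645865 208.62662868] [1.16206302 0.64478783 0.6319827 ]
side 415.210831247884 [278.57912315 211.46194992] [ 0.10902856 -0.61407151  0.51044143]
[[336.41935304   0.         274.45374201]
 [  0.         336.41935304 209.20775163]
 [  0.           0.           1.        ]] [0.62426701 0.07272569 0.37358644] [[ 9.99998914e-01 -9.13106890e-05 -1.47123370e-03 -6.23710055e-01]
 [ 3.32586669e-04 -9.58366861e-01  2.85539575e-01 -3.71834451e-02]
 [-1.43605444e-03 -2.85539755e-01 -9.58365789e-01  3.79695022e-01]
 [ 0.00000000e+00  0.00000000e+00  0.00000000e+00  1.00000000e+00]]
{'clock': 0.15, 'joint_pos': array([-0.07020797,  0.52187093, -0.03632322,  1.59983059,  0.02122734,
        1.02111249, -0.11280332]), 'joint_vel': array([-4.17371496e-04, -4.55700828e-04, -1.70847596e-03, -3.09881906e-03,
       -7.05884553e-04, -4.42142002e-04, -4.45874660e-05]), 'tau': array([ 4.00798544e-04, -9.27376485e+01,  1.98035471e+00, -3.70049715e+01,
        1.79930578e-02,  6.46477114e-03, -1.41420460e-05]), 'position': array([ 6.24765719e-01, -3.32661766e-05,  2.30878491e-01]), 'orientation': array([-2.65611187e-04,  7.07105963e-01,  7.07107476e-01, -3.22606755e-04]), 'contact_force': array([-1.06657818,  0.73935117,  0.43967179]), 'wrist_torque': array([-0.00548994,  0.03173051, -0.01573801]), 'grip_force': 0.0, 'gripper_width': 0.08542869574474318}
```

View pics/scene0.png

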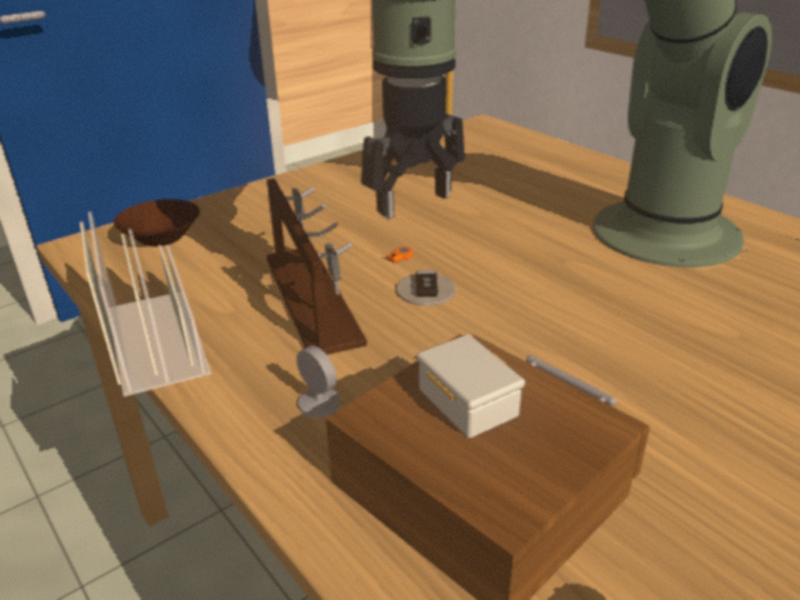

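View pics/side0.png

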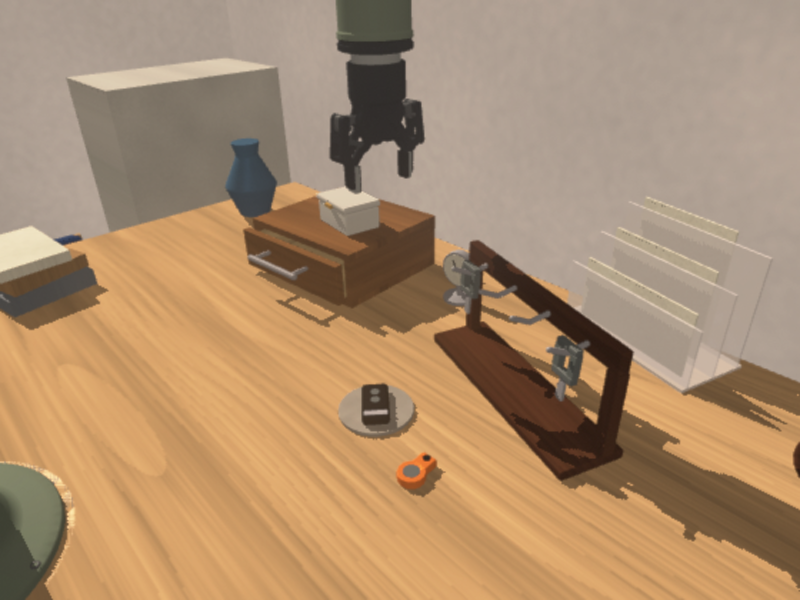

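View pics/wrist0.png

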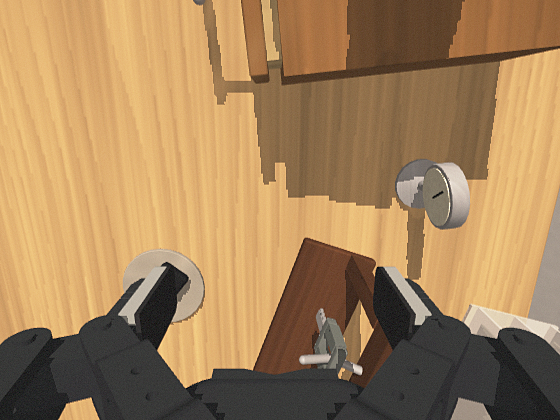

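The drawer unit is at the far left (robot's +y), slightly ajar. Keys hang on the two end hooks only (side800: 468,280 and 567,360). The car key is at side800 (375,403) and the fob at (413,470).

Run:
```python
from h import *
import pickle
d=pickle.load(open("v0.pkl","rb"))
def g(n,u,v,z,s=.7):
    _,K,M=d[n]; s=1 if n=="wrist" else s
    print(n,(u,v),z,onz(K,M,((u+.5)*s-.5,(v+.5)*s-.5),z).round(4))
print("unit top corners")
for p in [(328,423),(648,430),(512,550),(462,337)]: g("scene",*p,.1)
for p in [(434,214),(347,265),(246,229)]: g("side",*p,.1)
g("wrist",282,83,.1)
print("handle z62")
for p in [(529,359),(613,402)]: g("scene",*p,.062)
for p in [(251,256),(301,273)]: g("side",*p,.062)
print("stand foot z14")
for p in [(327,352),(365,343),(268,256)]: g("scene",*p,.014)
for p in [(434,338),(562,468),(621,447)]: g("side",*p,.014)
for p in [(309,238),(376,262)]: g("wrist",*p,.014)
print("hook tips: tri")
def t(a,b): 
    print(tri([(d["scene"][1],d["scene"][2],np.array(a)*.7),(d["side"][1],d["side"][2],np.array(b)*.7)]).round(4))
t((350,246),(446,291)); t((336,229),(516,291)); t((324,208),(549,316)); t((313,190),(549,351))
print("car, coaster, fob")
g("scene",426,279,.02); g("side",376,388,.02); g("scene",426,289,.006); g("side",376,411,.006)
g("scene",402,253,.012); 
for p in [(411,472),(427,460)]: g("side",*p,.012)
g("wrist",163,286,.006)
print("dial"); g("scene",318,402,.0); g("wrist",418,184,0)
```

```text
unit top corners
scene (328, 423) 0.1 [0.8582 0.1283 0.1   ]
scene (648, 430) 0.1 [0.6009 0.3576 0.1   ]
scene (512, 550) 0.1 [0.8257 0.3729 0.1   ]
scene (462, 337) 0.1 [0.6347 0.1035 0.1   ]
side (434, 214) 0.1 [0.8599 0.1254 0.1   ]
side (347, 265) 0.1 [0.6083 0.0687 0.1   ]
side (246, 229) 0.1 [0.5693 0.3152 0.1   ]
wrist (282, 83) 0.1 [0.6296 0.0917 0.1   ]
handle z62
scene (529, 359) 0.062 [0.5642 0.1579 0.062 ]
scene (613, 402) 0.062 [0.5511 0.2812 0.062 ]
side (251, 256) 0.062 [0.5545 0.2827 0.062 ]
side (301, 273) 0.062 [0.5803 0.1626 0.062 ]
stand foot z14
scene (327, 352) 0.014 [ 0.7248 -0.0827  0.014 ]
scene (365, 343) 0.014 [ 0.6691 -0.0651  0.014 ]
scene (268, 256) 0.014 [ 0.643  -0.3942  0.014 ]
side (434, 338) 0.014 [ 0.6513 -0.0823  0.014 ]
side (562, 468) 0.014 [ 0.565  -0.3702  0.014 ]
side (621, 447) 0.014 [ 0.6428 -0.3982  0.014 ]
wrist (309, 238) 0.014 [ 0.6633 -0.0688  0.014 ]
wrist (376, 262) 0.014 [ 0.7425 -0.0988  0.014 ]
hook tips: tri
[ 0.6261 -0.1395  0.1291]
[ 0.6363 -0.2108  0.1432]
[ 0.6098 -0.2803  0.147 ]
[ 0.5776 -0.3272  0.1453]
car, coaster, fob
scene (426, 279) 0.02 [ 0.4863 -0.1399  0.02  ]
side (376, 388) 0.02 [ 0.503  -0.1205  0.02  ]
scene (426, 289) 0.006 [ 0.4923 -0.1329  0.006 ]
side (376, 411) 0.006 [ 0.483  -0.1432  0.006 ]
scene (402, 253) 0.012 [ 0.4502 -0.2484  0.012 ]
side (411, 472) 0.012 [ 0.4389 -0.2563  0.012 ]
side (427, 460) 0.012 [ 0.4651 -0.2555  0.012 ]
wrist (163, 286) 0.006 [ 0.4873 -0.1349  0.006 ]
dial
scene (318, 402) 0.0 [ 0.788  -0.0123  0.    ]
wrist (418, 184) 0 [ 0.7863 -0.0087  0.    ]
```

Request:
drive_tool([
  [[5,-1.6,0.8],[0,0,-0.03],0.35],
  [[10,-3.2,1.6],[0,0,-0.06],0.68],
  [[15,-4.9,2.4],[0,0,-0.09],0.68],
  [[19,-6.5,3],[0,0,-0.113],0.68],
  [[19,-6.5,3],[0,0,-0.113],0.68],
], grip_force=40)

```text
clock: 0.65
position: [0.5568, 0.1966, 0.2004]
orientation: [-0.002, 0.663, 0.749, 0.0]
contact_force: [-0.2, 0.2, -0.5]
gripper_width: 0.0274
grip_force: 0.0
```

```bash
cat >> h.py <<'E'
R0=np.array([[0,1,0],[1,0,0],[0,0,-1.]])
def Rt():
    q=get_obs()["orientation"]; return R.from_quat([q[1],q[2],q[3],q[0]]).as_matrix()
def goto(p,yaw_deg):
    "shift (cm) and turn, tool axes, to a tool-down pose"
    o=get_obs(); A=Rt(); s=A.T@(np.array(p)-o["position"])*100
    t=R.from_matrix(A.T@R.from_euler("z",yaw_deg,degrees=True).as_matrix()@R0).as_rotvec()
    print("t",round(o["clock"],2),"pos",o["position"].round(4),"-> shift",s.round(2),"turn",t.round(3),"w",round(o["gripper_width"],4))
E
python3 - <<'E'
from h import *
i,K,M=snap("wrist"); save("w1",i)
o=get_obs(); print(o["position"],o["gripper_width"],K@M[:3])
import pickle; pickle.dump((i,K,M),open("w1.pkl","wb"))
E
```

```text
[0.55818336 0.19371736 0.20069544] 0.027185855638189305 [[ 3.42681607e+02 -3.63291462e+01 -2.64106696e+02 -8.72732359e+01]
 [ 4.61135044e+01 -3.79084023e+02 -1.05426337e+02  1.12728276e+02]
 [ 3.18980009e-02 -2.81263195e-01 -9.59100377e-01  3.87358256e-01]]
```

View pics/w1.png

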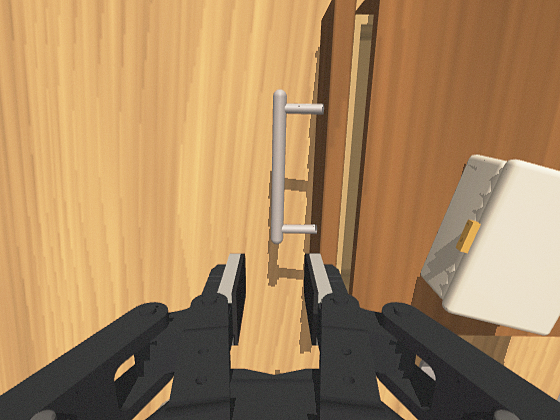

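Handle bar runs from pixel (280,92) to (276,242); drawer is ajar about a cm.

Run:
```python
from h import *
import pickle; i,K,M=pickle.load(open("w1.pkl","rb"))
a=onz(K,M,(280,93),.062);b=onz(K,M,(277,241),.062); m=(a+b)/2; d=a-b
y=np.degrees(np.arctan2(-d[0],d[1])); print(a,b,m,np.linalg.norm(d),"yaw",y)
for p in [(375,15),(348,250),(353,15),(334,200)]: print(p,onz(K,M,p,.1 if p[0] in(375,348) else .089))
goto([m[0],m[1],.049],y)
```

```text
[0.54983329 0.2817055  0.062     ] [0.56300163 0.15677287 0.062     ] [0.55641746 0.21923918 0.062     ] 0.12562471050728066 yaw 6.0169604483088275
(375, 15) [0.60428333 0.33449478 0.1       ]
(348, 250) [0.6169589  0.17117624 0.1       ]
(353, 15) [0.59214684 0.33568878 0.089     ]
(334, 200) [0.60150649 0.20706125 0.089     ]
t 0.7 pos [0.5582 0.1937 0.2007] -> shift [ 2.54  0.15 15.17] turn [-0.001 -0.001  0.014] w 0.0272
```

Request:
drive_tool([
  [[2.5,0.1,0],[0,0,0.01],0.68],
  [[2.5,0.1,4.5],[0,0,0.01],0.68],
  [[2.5,0.1,9],[0,0,0.01],0.68],
  [[2.5,0.1,13],[0,0,0.01],0.68],
  [[2.5,0.1,15.5],[0,0,0.01],0.68],
])

```text
clock: 1.2
position: [0.5577, 0.2132, 0.0436]
orientation: [-0.0, 0.67, 0.742, -0.001]
contact_force: [-17.3, -8.8, 159.2]
gripper_width: 0.0274
grip_force: 78.9
```

Request:
drive_tool([
  [[0,0,0],[0,0,0],0.68],
  [[0,0,0],[0,0,0],1],
  [[0,0,0],[0,0,0],1],
  [[0,0,0],[0,0,0],1],
  [[0,0,0],[0,0,0],1],
])

```text
clock: 1.7
position: [0.5584, 0.2136, 0.0463]
orientation: [0.0, 0.67, 0.742, -0.001]
contact_force: [1.0, -5.3, 0.6]
gripper_width: 0.0096
grip_force: 38.9
```

Request:
drive_tool([
  [[0,-0.7,0],[0,0,0],1],
  [[0,-2,0],[0,0,0],1],
  [[0,-3.5,0],[0,0,0],1],
  [[0,-5,0],[0,0,0],1],
  [[0,-6.5,0],[0,0,0],1],
])

```text
clock: 2.2
position: [0.4931, 0.2068, 0.0462]
orientation: [0.0, 0.67, 0.742, -0.001]
contact_force: [1.9, -6.3, -3.1]
gripper_width: 0.0097
grip_force: 39.2
```

Request:
drive_tool([
  [[0,-1.6,0],[0,0,0],1],
  [[0,-3.4,0],[0,0,0],1],
  [[0,-5.4,0],[0,0,0],1],
  [[0,-7,0],[0,0,0],1],
  [[0,-8,0],[0,0,0],1],
])

```text
clock: 2.7
position: [0.4127, 0.1985, 0.0462]
orientation: [0.0, 0.67, 0.742, -0.001]
contact_force: [2.6, -8.1, -5.1]
gripper_width: 0.0095
grip_force: 39.0
```

Request:
drive_tool([
  [[0,0,0],[0,0,0],1],
  [[0,0,0],[0,0,0],0.68],
  [[0,0,0],[0,0,0],0.68],
  [[0,0,0],[0,0,0],0.68],
  [[0,0,0],[0,0,0],0.68],
])

```text
clock: 3.2
position: [0.4141, 0.2002, 0.0464]
orientation: [-0.0, 0.67, 0.743, 0.0]
contact_force: [-1.5, -0.4, 2.7]
gripper_width: 0.0273
grip_force: 0.9
```

Request:
drive_tool([
  [[0,0,-1],[0,0,0],0.68],
  [[0,0,-4],[0,0,0],0.68],
  [[0,0,-8],[0,0,0],0.6],
  [[0,0,-12],[0,0,0],0.5],
  [[0,0,-14],[0,0,0],0.4],
])

```text
clock: 3.7
position: [0.4147, 0.2005, 0.19]
orientation: [0.001, 0.67, 0.743, 0.002]
contact_force: [0.2, 0.4, -1.1]
gripper_width: 0.0511
grip_force: 0.0
```

Run:
```python
from h import *
goto([.45,-.06,.26],6)
i,K,M=snap("scene"); save("s2",i)
```

```text
t 3.7 pos [0.4147 0.2005 0.19  ] -> shift [-26.26   0.86  -7.04] turn [ 0.003 -0.002 -0.002] w 0.0511
```

View pics/s2.png

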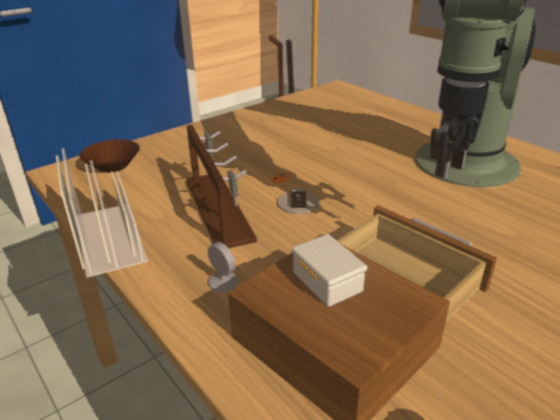

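Drawer is open (front panel at (430,240) in the picture), its interior clear. Now over the car key and fob.

Request:
drive_tool([
  [[-3,0,-1],[0,0,0],0.2],
  [[-8,0.2,-2],[0,0,0],0],
  [[-13,0.5,-4],[0,0,0],0],
  [[-18,0.8,-6],[0,0,0],0],
  [[-22,1,-6],[0,0,0],0],
])

```text
clock: 4.25
position: [0.4471, -0.0194, 0.2487]
orientation: [0.001, 0.67, 0.743, 0.001]
contact_force: [1.6, 0.0, -0.6]
gripper_width: 0.0853
grip_force: 0.0
```

Request:
drive_tool([
  [[-4,0,0],[0,0,0],0],
  [[-7,0,0],[0,0,0],0],
  [[-9,0,0],[0,0,0],0],
  [[-9,0,0],[0,0,0],0],
  [[-9,0,0],[0,0,0],0],
])

```text
clock: 4.75
position: [0.4556, -0.1071, 0.2465]
orientation: [-0.0, 0.67, 0.742, 0.0]
contact_force: [-0.6, 0.1, 0.9]
gripper_width: 0.0856
grip_force: 0.0
```

Run:
```python
from h import *
i,K,M=snap("wrist"); save("w2",i); print(get_obs()["position"])
import pickle; pickle.dump((i,K,M),open("w2.pkl","wb"))
```

```text
[ 0.4556629  -0.10658297  0.24650174]
```

View pics/w2.png

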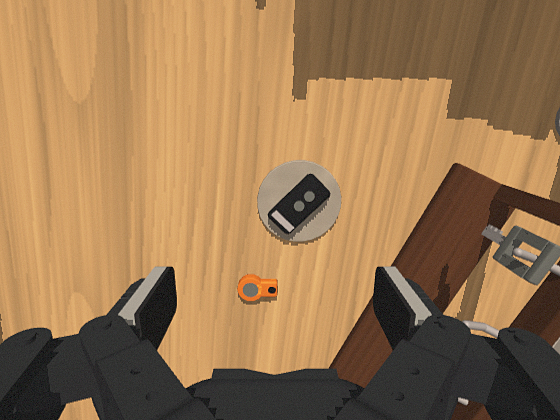

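Car key on coaster at (299,205), long axis up-right; fob head at (252,290), tab pointing right; key d at (525,252).

```bash
cat >> h.py <<'E'
def blob(mask,near=None):
    n,l,s,c=cv2.connectedComponentsWithStats(mask.astype(np.uint8)); 
    k=1+np.argmax(s[1:,4]) if near is None else 1+np.argmin(np.linalg.norm(c[1:]-near,axis=1)+1e4*(s[1:,4]<60))
    ct=max(cv2.findContours((l==k).astype(np.uint8),cv2.RETR_EXTERNAL,cv2.CHAIN_APPROX_NONE)[0],key=len)
    return ct.reshape(-1,2)
def rectz(K,M,ct,z):
    P=np.array([onz(K,M,p,z)[:2] for p in ct])*1000
    (c,sz,a)=cv2.minAreaRect(P.astype(np.float32)); 
    if sz[0]<sz[1]: sz=sz[::-1]; a+=90
    return np.array(c)/1000,sz,(a+90)%180-90,P/1000
E
python3 - <<'E'
from h import *
import pickle; i,K,M=pickle.load(open("w2.pkl","rb"))
roi=np.zeros(i.shape[:2],bool); roi[165:245,258:342]=1
g=i.max(2); ct=blob((g<75)&roi); hull=cv2.convexHull(ct).reshape(-1,2)
# include the light label: hull of dark parts
print("car",rectz(K,M,hull,.020)[:3], hull.min(0),hull.max(0))
hsv=cv2.cvtColor(i,cv2.COLOR_BGR2HSV); r2=np.zeros_like(roi); r2[265:315,225:290]=1
ct=blob((hsv[...,1]>200)&(hsv[...,0]<14)&r2); print("fob",rectz(K,M,ct,.012)[:3],ct.min(0),ct.max(0))
E
```

```text
car (array([ 0.48508044, -0.13571667]), (70.63880157470703, 35.93250274658203), 51.38709259033203) [268 174] [329 234]
fob (array([ 0.44698746, -0.25119258]), (49.073787689208984, 35.24205780029297), 5.874659061431885) [237 275] [276 300]
```

Run:
```python
from h import *
goto([.485,-.1355,.07],-38.6); print(get_obs()["joint_pos"].round(2))
```

```text
t 4.8 pos [ 0.4557 -0.1066  0.2465] -> shift [-3.19  2.62 17.65] turn [-0.    -0.     0.777] w 0.0854
[ 0.05  0.25  0.07  1.98 -0.02  0.91  0.23]
```

Request:
drive_tool([
  [[-0.6,0.5,3.5],[0,0,0.14],0.2],
  [[-1.3,1.1,7.5],[0,0,0.28],0.25],
  [[-2,1.6,11.5],[0,0,0.42],0.25],
  [[-2.6,2.1,15],[0,0,0.56],0.25],
  [[-3.2,2.6,17],[0,0,0.7],0.25],
])

```text
clock: 5.3
position: [0.4842, -0.1353, 0.074]
orientation: [-0.001, 0.885, 0.466, -0.001]
contact_force: [0.0, 1.0, 0.9]
gripper_width: 0.0639
grip_force: 0.0
```

Run:
```python
from h import *
goto([.485,-.1355,.009],-38.6)
```

```text
t 5.3 pos [ 0.4842 -0.1353  0.074 ] -> shift [0.03 0.09 6.5 ] turn [-0.002  0.001  0.073] w 0.0639
```

Request:
drive_tool([
  [[0,0,1.5],[0,0,0.075],0.25],
  [[0,0,3],[0,0,0.075],0.25],
  [[0,0,4.5],[0,0,0.075],0.25],
  [[0,0,5.6],[0,0,0.075],0.25],
  [[0,0,6.4],[0,0,0.075],0.25],
])

```text
clock: 5.8
position: [0.4849, -0.1356, 0.0117]
orientation: [-0.0, 0.901, 0.435, -0.0]
contact_force: [-0.2, 0.2, -0.3]
gripper_width: 0.064
grip_force: 0.0
```

Request:
drive_tool([
  [[0,0,0],[0,0,0],0.25],
  [[0,0,0],[0,0,0],1],
  [[0,0,0],[0,0,0],1],
  [[0,0,0],[0,0,0],1],
  [[0,0,0],[0,0,0],1],
])

```text
clock: 6.3
position: [0.4852, -0.1365, 0.0131]
orientation: [0.0, 0.901, 0.434, 0.0]
contact_force: [-1.5, 0.8, 8.4]
gripper_width: 0.0344
grip_force: 39.3
```

Request:
drive_tool([
  [[0,0,-1],[0,0,0],1],
  [[0,0,-3],[0,0,0],1],
  [[0,0,-6],[0,0,0],1],
  [[0,0,-9],[0,0,0],1],
  [[0,0,-12],[0,0,0],1],
])

```text
clock: 6.8
position: [0.4848, -0.1365, 0.1344]
orientation: [0.0, 0.901, 0.434, 0.0]
contact_force: [0.5, -0.2, -0.7]
gripper_width: 0.0345
grip_force: 40.6
```

```bash
cat >> h.py <<'E'
C=np.array([.5587,.2195,0]); U=np.radians(6); EX=np.array([np.cos(U),np.sin(U),0]); EY=np.array([-np.sin(U),np.cos(U),0])
def drw(x,y,z): return C+x*EX+y*EY+np.array([0,0,z])
E
python3 - <<'E'
from h import *
goto(drw(-.03,-.06,.16),6)
E
```

```text
t 6.8 pos [ 0.4848 -0.1365  0.1344] -> shift [ 26.08 -14.32  -2.56] turn [ 0.001 -0.    -0.777] w 0.0345
```

Request:
drive_tool([
  [[3,-1.6,-1.5],[0,0,-0.13],1],
  [[6.5,-3.6,-2.6],[0,0,-0.26],1],
  [[10.5,-5.8,-2.6],[0,0,-0.39],1],
  [[14.5,-8,-2.6],[0,0,-0.52],1],
  [[18,-10,-2.6],[0,0,-0.65],1],
])

```text
clock: 7.3
position: [0.5189, 0.0689, 0.1595]
orientation: [0.0, 0.713, 0.701, 0.001]
contact_force: [0.8, -1.0, -0.9]
gripper_width: 0.0345
grip_force: 40.6
```

Run:
```python
from h import *
goto(drw(-.03,-.06,.16),6)
```

```text
t 7.3 pos [0.5189 0.0689 0.1595] -> shift [ 8.8   1.49 -0.04] turn [ 0.001 -0.    -0.121] w 0.0345
```

Request:
drive_tool([
  [[4,0.7,0],[0,0,-0.06],1],
  [[7,1.2,0],[0,0,-0.12],1],
  [[8.7,1.5,2],[0,0,-0.12],1],
  [[8.7,1.5,5],[0,0,-0.12],1],
  [[8.7,1.5,8],[0,0,-0.12],1],
])

```text
clock: 7.8
position: [0.5359, 0.154, 0.0786]
orientation: [0.001, 0.671, 0.741, 0.001]
contact_force: [0.1, -0.6, -1.2]
gripper_width: 0.034
grip_force: 40.6
```

Request:
drive_tool([
  [[0,0,1.5],[0,0,0],1],
  [[0,0,3],[0,0,0],1],
  [[0,0,4.2],[0,0,0],1],
  [[0,0,4.5],[0,0,0],1],
  [[0,0,4.5],[0,0,0],1],
])

```text
clock: 8.3
position: [0.5357, 0.1533, 0.0334]
orientation: [0.0, 0.672, 0.741, -0.0]
contact_force: [0.1, 1.2, -0.6]
gripper_width: 0.0343
grip_force: 40.6
```

Request:
drive_tool([
  [[0,0,0],[0,0,0],0.4],
  [[0,0,0],[0,0,0],0.4],
  [[0,0,0],[0,0,0],0.4],
  [[0,0,-2],[0,0,0],0.4],
  [[0,0,-5],[0,0,0],0.4],
])

```text
clock: 8.8
position: [0.5348, 0.153, 0.083]
orientation: [-0.001, 0.672, 0.741, -0.001]
contact_force: [0.1, 0.4, 1.0]
gripper_width: 0.0514
grip_force: 0.0
```

Request:
drive_tool([
  [[0,0,-4],[0,0,0],0.2],
  [[0,0,-8],[0,0,0],0.1],
  [[0,0,-12],[0,0,0],0],
  [[-4,-1.5,-15],[0,0,0],0],
  [[-8,-3,-16],[0,0,0],0],
])

```text
clock: 9.3
position: [0.5142, 0.0708, 0.2462]
orientation: [0.001, 0.671, 0.742, 0.002]
contact_force: [1.3, -0.3, -0.1]
gripper_width: 0.0856
grip_force: 0.0
```

Run:
```python
from h import *
goto([.455,-.11,.245],6)
```

```text
t 9.3 pos [0.5142 0.0708 0.2462] -> shift [-17.4   -7.7    0.07] turn [ 0.004 -0.001 -0.004] w 0.0856
```

Request:
drive_tool([
  [[-4,-1.8,0],[0,0,0],0],
  [[-8.5,-3.8,0],[0,0,0],0],
  [[-13,-5.8,0],[0,0,0],0],
  [[-17.4,-7.7,0],[0,0,0],0],
  [[-17.4,-7.7,0],[0,0,0],0],
])

```text
clock: 9.8
position: [0.4518, -0.1155, 0.2439]
orientation: [0.001, 0.674, 0.738, -0.0]
contact_force: [0.5, 1.4, 0.2]
gripper_width: 0.0857
grip_force: 0.0
```

```bash
cat >> h.py <<'E'
def fob(i,K,M):
    hsv=cv2.cvtColor(i,cv2.COLOR_BGR2HSV); ct=blob((hsv[...,1]>200)&(hsv[...,0]<14)&(i[...,2]>120))
    r=rectz(K,M,ct,.012); print("fob",r[:3],ct.min(0),ct.max(0)); return r
E
python3 - <<'E'
from h import *
i,K,M=snap("wrist"); r=fob(i,K,M); goto([*r[0],.06],r[2]-90)
import pickle; pickle.dump((i,K,M),open("w3.pkl","wb"))
E
```

```text
fob (array([ 0.44723453, -0.25101682]), (48.655540466308594, 34.72628402709961), 5.18549919128418) [242 270] [281 295]
t 9.85 pos [ 0.4531 -0.1126  0.2438] -> shift [-13.72  -1.88  18.39] turn [ 1.000e-03 -0.000e+00  1.573e+00] w 0.0853
```

Run:
```python
from h import *
goto([.4472,-.251,.06],5.2)
```

```text
t 9.85 pos [ 0.4531 -0.1126  0.2438] -> shift [-13.72  -1.88  18.39] turn [0.001 0.001 0.002] w 0.0853
```

Request:
drive_tool([
  [[-3.5,-0.5,3],[0,0,0],0],
  [[-7,-1,6.5],[0,0,0],0],
  [[-10.5,-1.5,10.5],[0,0,0],0],
  [[-13.7,-1.9,14.5],[0,0,0],0],
  [[-13.7,-1.9,18.4],[0,0,0],0],
])

```text
clock: 10.35
position: [0.4488, -0.2511, 0.0582]
orientation: [0.001, 0.673, 0.74, -0.0]
contact_force: [2.2, 0.1, -0.0]
gripper_width: 0.0852
grip_force: 0.0
```

Request:
drive_tool([
  [[0,0,1.2],[0,0,0],0.1],
  [[0,0,2.6],[0,0,0],0.1],
  [[0,0,3.9],[0,0,0],0.1],
  [[0,0,4.7],[0,0,0],0.1],
  [[0,0,5],[0,0,0],0.1],
])

```text
clock: 10.85
position: [0.4489, -0.2477, 0.0093]
orientation: [0.0, 0.671, 0.741, 0.0]
contact_force: [-0.7, -0.3, -0.4]
gripper_width: 0.0768
grip_force: 0.0
```

Run:
```python
from h import *
goto([.4472,-.251,.01],5.2)
```

```text
t 10.85 pos [ 0.4489 -0.2477  0.0093] -> shift [-0.31 -0.2  -0.07] turn [0.    0.    0.008] w 0.0768
```

Centred within 3 mm; correct and grip.

Request:
drive_tool([
  [[-0.3,-0.2,0],[0,0,0],0.1],
  [[-0.3,-0.2,0],[0,0,0],1],
  [[-0.3,-0.2,0],[0,0,0],1],
  [[-0.3,-0.2,0],[0,0,0],1],
  [[-0.3,-0.2,0],[0,0,0],1],
])

```text
clock: 11.35
position: [0.4492, -0.2527, 0.0119]
orientation: [0.003, 0.672, 0.741, 0.001]
contact_force: [-1.4, 4.6, 47.9]
gripper_width: 0.0189
grip_force: 24.5
```

Request:
drive_tool([
  [[0,0,-1],[0,0,0],1],
  [[0,0,-3],[0,0,0],1],
  [[0,0,-6],[0,0,0],1],
  [[0,0,-10],[0,0,0],1],
  [[0,0,-14],[0,0,0],1],
])

```text
clock: 11.85
position: [0.4464, -0.2512, 0.1509]
orientation: [-0.0, 0.672, 0.741, -0.0]
contact_force: [0.5, 0.4, -1.0]
gripper_width: 0.0002
grip_force: 0.0
```

Run:
```python
from h import *
goto(drw(-.02,0,.15),6); print(get_obs()["grip_force"])
```

```text
t 11.85 pos [ 0.4464 -0.2512  0.1509] -> shift [45.73 13.77  0.1 ] turn [-0.    -0.    -0.007] w 0.0002
0.0
```

The fob was missed: fingers slid over it (tips stand back when wide). Look again and grip narrower.

Request:
drive_tool([
  [[3,0.5,-2],[0,0,0],0.6],
  [[6.5,1,-4.5],[0,0,0],0.3],
  [[10,1.4,-7],[0,0,0],0],
  [[13,1.8,-9],[0,0,0],0],
  [[13,1.8,-9],[0,0,0],0],
])

```text
clock: 12.35
position: [0.4533, -0.1166, 0.2419]
orientation: [0.001, 0.67, 0.742, 0.002]
contact_force: [0.0, -1.2, -0.9]
gripper_width: 0.0721
grip_force: 0.0
```

Run:
```python
from h import *
i,K,M=snap("wrist"); r=fob(i,K,M); save("w4",i[190:400,160:440]); print(get_obs()["joint_pos"].round(2))
import pickle; pickle.dump((i,K,M),open("w4.pkl","wb"))
```

```text
fob (array([ 0.44622964, -0.25082785]), (48.33271789550781, 34.4672966003418), 5.768113136291504) [238 270] [277 295]
[-0.    0.26  0.16  2.   -0.05  0.89  0.29]
```

View pics/w4.png

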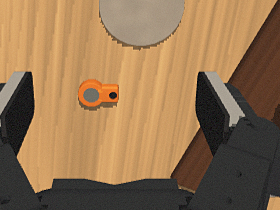

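Request:
drive_tool([
  [[-2,0,2],[0,0,-0.15],0.3],
  [[-4,0,4],[0,0,-0.3],0.5],
  [[-6,0,6],[0,0,-0.45],0.5],
  [[-8,0,8],[0,0,-0.6],0.5],
  [[-10,0,10],[0,0,-0.75],0.5],
])

```text
clock: 12.9
position: [0.461, -0.2214, 0.1379]
orientation: [-0.0, 0.351, 0.936, -0.0]
contact_force: [0.6, -0.6, 0.6]
gripper_width: 0.0431
grip_force: 0.0
```

Request:
drive_tool([
  [[0,0,0],[0,0,-0.15],0.5],
  [[0,0,0],[0,0,-0.3],0.5],
  [[0,0,0],[0,0,-0.45],0.5],
  [[0,0,0],[0,0,-0.6],0.5],
  [[0,0,0],[0,0,-0.75],0.5],
])

```text
clock: 13.4
position: [0.461, -0.2207, 0.1387]
orientation: [-0.0, -0.016, 1.0, 0.0]
contact_force: [-0.1, -0.4, 0.9]
gripper_width: 0.043
grip_force: 0.0
```

Run:
```python
from h import *
goto([.4617,-.2493,.04],95.8); print(get_obs()["joint_pos"].round(2))
```

```text
t 13.4 pos [ 0.461  -0.2207  0.1387] -> shift [ 0.01 -2.87  9.87] turn [ 0.    -0.001 -0.069] w 0.043
[ 0.48  0.48 -0.19  1.97  0.14  0.7   1.8 ]
```

Request:
drive_tool([
  [[0,-1,2.5],[0,0,-0.07],0.5],
  [[0,-2,5],[0,0,-0.07],0.5],
  [[0,-2.9,7.5],[0,0,-0.07],0.5],
  [[0,-2.9,9.4],[0,0,-0.07],0.5],
  [[0,-2.9,10.4],[0,0,-0.07],0.5],
])

```text
clock: 13.9
position: [0.4611, -0.2494, 0.0333]
orientation: [-0.001, -0.048, 0.999, 0.0]
contact_force: [0.5, -0.0, 0.1]
gripper_width: 0.0426
grip_force: 0.0
```

Run:
```python
from h import *
goto([.4617,-.2493,.003],95.8)
```

```text
t 13.9 pos [ 0.4611 -0.2494  0.0333] -> shift [-0.07 -0.    3.03] turn [ 0.001 -0.002 -0.006] w 0.0426
```

Request:
drive_tool([
  [[0,0,0.8],[0,0,0],0.5],
  [[0,0,1.6],[0,0,0],0.5],
  [[0,0,2.4],[0,0,0],0.5],
  [[0,0,2.8],[0,0,0],0.5],
  [[0,0,3.0],[0,0,0],0.5],
])

```text
clock: 14.4
position: [0.4626, -0.2486, 0.0051]
orientation: [0.0, -0.049, 0.999, -0.0]
contact_force: [-0.7, 1.0, 0.4]
gripper_width: 0.0431
grip_force: 0.0
```

Request:
drive_tool([
  [[0,0,0],[0,0,0],0.6],
  [[0,0,0],[0,0,0],0.8],
  [[0,0,0],[0,0,0],0.8],
  [[0,0,0],[0,0,0],0.8],
  [[0,0,0],[0,0,0],0.8],
])

```text
clock: 14.9
position: [0.4627, -0.2488, 0.0058]
orientation: [0.0, -0.049, 0.999, -0.0]
contact_force: [-1.6, -0.6, 7.3]
gripper_width: 0.0206
grip_force: 39.0
```

Gripped at 20.6 mm (tab is 22). Lift and carry.

Request:
drive_tool([
  [[0,0,-1],[0,0,0],1],
  [[0,0,-3],[0,0,0],1],
  [[0,0,-6],[0,0,0],1],
  [[0,0,-10],[0,0,0],1],
  [[0,0,-14],[0,0,0],1],
])

```text
clock: 15.4
position: [0.4622, -0.2485, 0.1474]
orientation: [-0.0, -0.049, 0.999, 0.0]
contact_force: [0.2, -0.1, -0.8]
gripper_width: 0.0205
grip_force: 39.2
```

Run:
```python
from h import *
goto(drw(-.02,.0,.145),96); print(get_obs()["grip_force"])
```

```text
t 15.4 pos [ 0.4622 -0.2485  0.1474] -> shift [-12.15  45.63   0.24] turn [ 0.    -0.    -0.007] w 0.0205
39.18612018620479
```

Request:
drive_tool([
  [[-1,3.5,0],[0,0,0],1],
  [[-2,8,0],[0,0,0],1],
  [[-3.2,12.5,0],[0,0,0],1],
  [[-4.5,17,0],[0,0,0],1],
  [[-5.7,21.5,0],[0,0,0],1],
])

```text
clock: 15.9
position: [0.4985, -0.0274, 0.1462]
orientation: [0.0, -0.048, 0.999, -0.0]
contact_force: [1.0, 0.4, -0.1]
gripper_width: 0.0205
grip_force: 39.2
```

Request:
drive_tool([
  [[-1.2,4.5,0],[0,0,0],1],
  [[-2.5,9.2,0],[0,0,0],1],
  [[-3.8,14,0],[0,0,0],1],
  [[-5,19,0],[0,0,0],1],
  [[-6.5,24,0],[0,0,0],1],
])

```text
clock: 16.4
position: [0.5389, 0.2145, 0.1462]
orientation: [0.0, -0.049, 0.999, 0.0]
contact_force: [1.5, -0.5, 0.5]
gripper_width: 0.0205
grip_force: 39.2
```

Request:
drive_tool([
  [[0,0,1],[0,0,0],1],
  [[0,0,4],[0,0,0],1],
  [[0,0,7.5],[0,0,0],1],
  [[0,0,10],[0,0,0],1],
  [[0,0,11],[0,0,0],1],
])

```text
clock: 16.9
position: [0.5381, 0.212, 0.0338]
orientation: [-0.001, -0.049, 0.999, -0.0]
contact_force: [-0.7, -0.1, 0.6]
gripper_width: 0.0207
grip_force: 39.2
```

Request:
drive_tool([
  [[0,0,0.5],[0,0,0],1],
  [[0,0,0.5],[0,0,0],0.5],
  [[0,0,0.5],[0,0,0],0.5],
  [[0,0,0.5],[0,0,0],0.5],
  [[0,0,-2],[0,0,0],0.5],
])

```text
clock: 17.4
position: [0.538, 0.212, 0.0542]
orientation: [-0.001, -0.049, 0.999, -0.001]
contact_force: [-0.4, -0.5, 0.5]
gripper_width: 0.0429
grip_force: 0.0
```

Request:
drive_tool([
  [[0,0,-4],[0,0,0],0.5],
  [[0,0,-8.5],[0,0,0],0.5],
  [[0,0,-13],[0,0,0],0.4],
  [[0,-3,-17],[0,0,0.1],0.4],
  [[0,-7,-20],[0,0,0.2],0.4],
])

```text
clock: 17.9
position: [0.546, 0.1437, 0.2588]
orientation: [0.001, 0.052, 0.999, 0.001]
contact_force: [0.9, -0.4, 0.8]
gripper_width: 0.0511
grip_force: 0.0
```

Run:
```python
from h import *
i,K,M=snap("wrist"); fob(i,K,M); save("w5",i)
goto([.58,-.17,.27],71.7)
```

```text
fob (array([0.51512421, 0.23642366]), (41.2091064453125, 5.882711410522461), 20.940160751342773) [344 122] [359 155]
t 17.95 pos [0.5486 0.1356 0.2628] -> shift [ -6.75 -29.97  -0.68] turn [0.001 0.008 0.201] w 0.0513
```

View pics/w5.png

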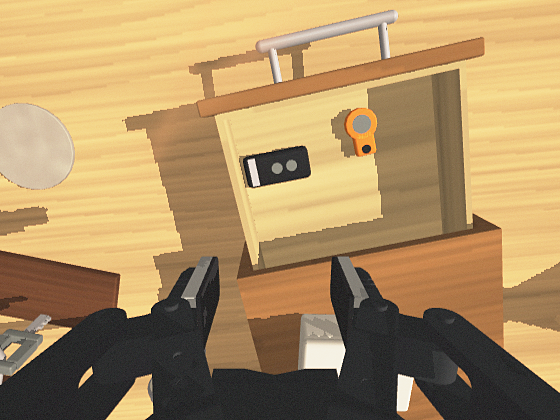

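Car key at (278,166) and fob at (361,130) lie in the drawer. Next, a view over the key stand.

Run:
```python
from h import *
goto([.64,-.229,.30],71.7)
```

```text
t 17.95 pos [0.5486 0.1356 0.2628] -> shift [-13.43 -35.12  -3.63] turn [0.001 0.008 0.201] w 0.0513
```

Request:
drive_tool([
  [[-1.5,-4,-1],[0,0,0.04],0.4],
  [[-3,-8.5,-2],[0,0,0.08],0.3],
  [[-4.5,-13,-3],[0,0,0.12],0.3],
  [[-6.5,-17.5,-3.6],[0,0,0.16],0.3],
  [[-8.5,-22,-3.6],[0,0,0.2],0.3],
])

```text
clock: 18.45
position: [0.6084, -0.0868, 0.2933]
orientation: [0.001, 0.152, 0.988, 0.0]
contact_force: [0.9, 0.2, 0.5]
gripper_width: 0.0599
grip_force: 0.0
```

Run:
```python
from h import *
goto([.64,-.229,.30],71.7)
```

```text
t 18.45 pos [ 0.6084 -0.0868  0.2933] -> shift [ -7.28 -12.62  -0.66] turn [0.001 0.003 0.015] w 0.0599
```

Request:
drive_tool([
  [[-2.2,-4,-0.3],[0,0,0],0.3],
  [[-4.5,-8,-0.6],[0,0,0.01],0.3],
  [[-6.5,-11.5,-0.7],[0,0,0.01],0.3],
  [[-7.2,-12.6,-0.7],[0,0,0.01],0.3],
  [[-7.2,-12.6,-0.7],[0,0,0.01],0.3],
])

```text
clock: 18.95
position: [0.6387, -0.2287, 0.2983]
orientation: [0.0, 0.157, 0.988, -0.0]
contact_force: [-0.0, 0.2, -0.8]
gripper_width: 0.0597
grip_force: 0.0
```

Run:
```python
from h import *
i,K,M=snap("wrist"); save("w6",cv2.resize(i,(800,600),interpolation=cv2.INTER_CUBIC)); goto([.64,-.229,.30],71.7)
import pickle; pickle.dump((i,K,M),open("w6.pkl","wb"))
```

```text
t 19.0 pos [ 0.6389 -0.2266  0.2984] -> shift [-0.18 -0.19 -0.16] turn [ 0.    -0.     0.006] w 0.0602
```

View pics/w6.png

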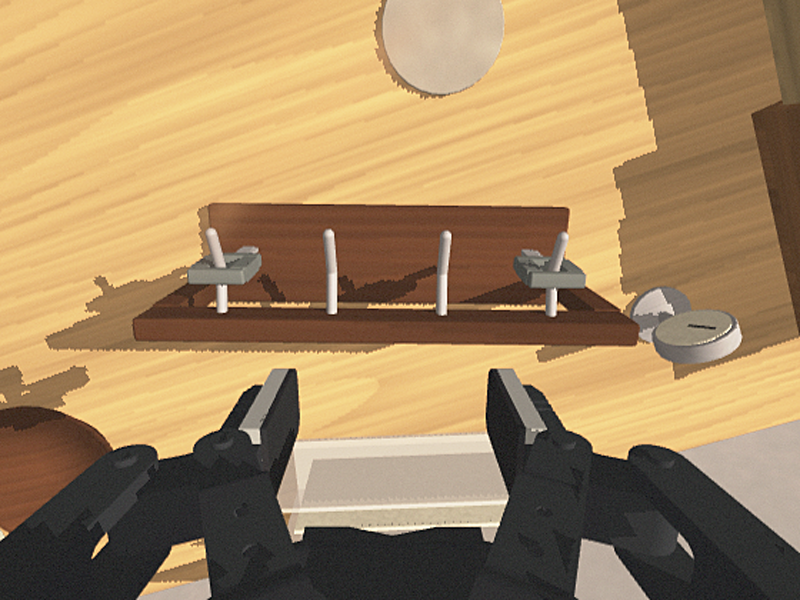

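Keys at the two end hooks: bows near (225,265) and (552,270) in the 800-px view; hook tips at (211,233), (329,234), (446,236), (562,238).

Run:
```python
from h import *
import pickle; i,K,M=pickle.load(open("w6.pkl","rb"))
q=lambda u,v,z: onz(K,M,((u+.5)*.7-.5,(v+.5)*.7-.5),z)
T=np.array([q(*p,.147) for p in [(211,233),(329,234),(446,236),(562,238)]]); print("tips",T.round(4))
# stand frame fit: tips at x=-0.030
d=T[3]-T[0]; yaw=np.degrees(np.arctan2(-d[0],d[1])); print("len",np.linalg.norm(d),"yaw",yaw)
y=np.radians(yaw); ex=np.array([np.cos(y),np.sin(y),0]); ey=np.array([-np.sin(y),np.cos(y),0])
O=T.mean(0)+.030*ex; O[2]=0; print("O",O)
for n,s in (("a",-.108),("d",.108)):
    P=O-.004*ex+s*ey; P[2]=.1465; uv=proj(K,M,P); print(n,P.round(4),"top px800",(uv/.7).round(0))
# foot check, rail front edge (z158)
for p in [(210,204),(569,208)]: w=q(*p,.014)-O; print("foot",w@ex,w@ey)
for p in [(134,320),(638,322)]: w=q(*p,.158)-O; print("rail",w@ex,w@ey)
cv2.imwrite("pics/k.png",np.hstack([cv2.resize(i[150:230,125:195],(420,480),interpolation=2)[:,:400],cv2.resize(i[150:230,350:420],(420,480),interpolation=2)[:,:400]]))
```

```text
tips [[ 0.5775 -0.326   0.147 ]
 [ 0.6005 -0.2574  0.147 ]
 [ 0.624  -0.1894  0.147 ]
 [ 0.6474 -0.1219  0.147 ]]
len 0.21567064544804812 yaw -18.90819063704598
O [ 0.64073392 -0.23339467  0.        ]
a [ 0.602  -0.3343  0.1465] top px800 [215. 274.]
d [ 0.6719 -0.1299  0.1465] top px800 [557. 278.]
foot -0.0341345344855029 -0.1566398612781068
foot -0.03516683077301144 0.1581413923823191
rail 0.023495052434120457 -0.15698639471031814
rail 0.020294190376452095 0.15708655981796085
```

View pics/k.png

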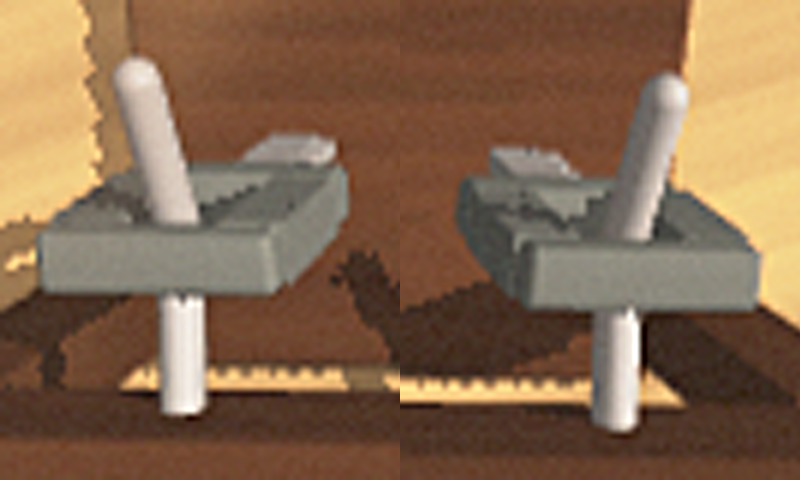

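Run:
```python
from h import *
goto([.6719,-.1299,.19],71.1)
```

```text
t 19.0 pos [ 0.6389 -0.2266  0.2984] -> shift [-0.16 10.22 10.84] turn [ 0.    -0.     0.016] w 0.0602
```

Request:
drive_tool([
  [[0,3.5,2],[0,0,0.015],0.3],
  [[0,7,4.5],[0,0,0.015],0.3],
  [[-0.2,10.2,7],[0,0,0.015],0.3],
  [[-0.2,10.2,9.5],[0,0,0.015],0.3],
  [[-0.2,10.2,10.8],[0,0,0.015],0.3],
])

```text
clock: 19.5
position: [0.6717, -0.1271, 0.1887]
orientation: [-0.001, 0.161, 0.987, 0.0]
contact_force: [1.2, -1.1, -0.3]
gripper_width: 0.0597
grip_force: 0.0
```

Request:
drive_tool([
  [[0,0,0],[0,0,0],0.3],
  [[0,0,0],[0,0,0],0.3],
  [[0,0,0],[0,0,0],0.3],
  [[0,0,0],[0,0,0],0.3],
  [[0,0,0],[0,0,0],0.3],
])

```text
clock: 20.0
position: [0.6725, -0.1304, 0.191]
orientation: [0.001, 0.163, 0.987, 0.0]
contact_force: [-0.7, 0.5, -0.8]
gripper_width: 0.0598
grip_force: 0.0
```

Run:
```python
from h import *
goto([.6719,-.1299,.105],71.1)
```

```text
t 20.0 pos [ 0.6725 -0.1304  0.191 ] -> shift [0.08 0.02 8.6 ] turn [0.    0.001 0.002] w 0.0598
```

Request:
drive_tool([
  [[0,0,1.2],[0,0,0],0.3],
  [[0,0,2.4],[0,0,0],0.3],
  [[0,0,3.6],[0,0,0],0.3],
  [[0,0,4.6],[0,0,0],0.3],
  [[0,0,5.5],[0,0,0],0.3],
])

```text
clock: 20.5
position: [0.672, -0.13, 0.1339]
orientation: [-0.001, 0.163, 0.987, -0.0]
contact_force: [0.7, -0.2, 0.5]
gripper_width: 0.0598
grip_force: 0.0
```

Request:
drive_tool([
  [[0,0,1],[0,0,0],0.3],
  [[0,0,2],[0,0,0],0.3],
  [[0,0,2.7],[0,0,0],0.3],
  [[0,0,3],[0,0,0],0.3],
  [[0,0,3],[0,0,0],0.3],
])

```text
clock: 21.0
position: [0.6722, -0.1301, 0.1049]
orientation: [-0.0, 0.163, 0.987, -0.0]
contact_force: [0.2, 0.1, -0.4]
gripper_width: 0.0599
grip_force: 0.0
```

Request:
drive_tool([
  [[0,0,0],[0,0,0],0.5],
  [[0,0,0],[0,0,0],0.65],
  [[0,0,0],[0,0,0],0.8],
  [[0,0,0],[0,0,0],0.8],
  [[0,0,0],[0,0,0],0.8],
])

```text
clock: 21.5
position: [0.6726, -0.1301, 0.1056]
orientation: [0.0, 0.163, 0.987, 0.0]
contact_force: [1.2, 0.9, 2.8]
gripper_width: 0.0351
grip_force: 40.8
```

Gripped at 35 mm. Lift 18 mm, then retreat along the stand's −x (tool +x).

Request:
drive_tool([
  [[0,0,-0.4],[0,0,0],0.8],
  [[0,0,-0.9],[0,0,0],0.8],
  [[0,0,-1.4],[0,0,0],0.8],
  [[0,0,-1.8],[0,0,0],0.8],
  [[0,0,-1.8],[0,0,0],0.8],
])

```text
clock: 22.0
position: [0.6726, -0.1302, 0.1241]
orientation: [0.0, 0.163, 0.987, 0.0]
contact_force: [-0.1, -0.2, -0.4]
gripper_width: 0.0355
grip_force: 40.8
```

Request:
drive_tool([
  [[0.6,0,0],[0,0,0],0.8],
  [[1.5,0,0],[0,0,0],0.8],
  [[2.6,0,0],[0,0,0],0.8],
  [[4,0,0],[0,0,0],0.8],
  [[5.5,0,0],[0,0,0],0.8],
])

```text
clock: 22.5
position: [0.619, -0.112, 0.1231]
orientation: [-0.0, 0.163, 0.987, 0.0]
contact_force: [0.6, -0.2, -0.1]
gripper_width: 0.0354
grip_force: 40.8
```

Request:
drive_tool([
  [[0.8,0,0],[0,0,0],0.8],
  [[1.5,0,-1.5],[0,0,0],0.8],
  [[2,0,-4],[0,0,0],0.8],
  [[2,0,-6.5],[0,0,0],0.8],
  [[2,0,-8],[0,0,0],0.8],
])

```text
clock: 23.0
position: [0.6019, -0.106, 0.2064]
orientation: [0.001, 0.163, 0.987, 0.0]
contact_force: [0.5, -1.4, -0.4]
gripper_width: 0.0354
grip_force: 40.8
```

Run:
```python
from h import *
goto(drw(-.02,.055,.195),96)
```

```text
t 23.0 pos [ 0.6019 -0.106   0.2064] -> shift [18.7  33.58  1.11] turn [-0.     0.003 -0.433] w 0.0354
```

Request:
drive_tool([
  [[2.2,4,0],[0,0,-0.08],0.8],
  [[4.5,8,0],[0,0,-0.16],0.8],
  [[6.8,12,0],[0,0,-0.24],0.8],
  [[9.2,16,0],[0,0,-0.32],0.8],
  [[11.5,20.5,0.5],[0,0,-0.43],0.8],
])

```text
clock: 23.5
position: [0.5584, 0.1257, 0.2001]
orientation: [0.001, -0.052, 0.999, -0.0]
contact_force: [0.9, 0.7, -0.5]
gripper_width: 0.0356
grip_force: 40.7
```

Run:
```python
from h import *
goto(drw(0,.055,.12),96)
```

```text
t 23.5 pos [0.5584 0.1257 0.2001] -> shift [-0.99 14.83  8.01] turn [-0.     0.002 -0.   ] w 0.0356
```

Request:
drive_tool([
  [[-0.3,4,0],[0,0,0],0.8],
  [[-0.6,9,0],[0,0,0],0.8],
  [[-1,13,0],[0,0,0],0.8],
  [[-1,14.8,3],[0,0,0],0.8],
  [[-1,14.8,7],[0,0,0],0.8],
])

```text
clock: 24.0
position: [0.5537, 0.277, 0.1301]
orientation: [0.002, -0.053, 0.999, 0.002]
contact_force: [0.4, 0.8, -1.8]
gripper_width: 0.0351
grip_force: 40.7
```

Request:
drive_tool([
  [[0,0,2],[0,0,0],0.8],
  [[0,0,4],[0,0,0],0.8],
  [[0,0,5.5],[0,0,0],0.8],
  [[0,0,6.2],[0,0,0],0.8],
  [[0,0,6.2],[0,0,0],0.8],
])

```text
clock: 24.5
position: [0.5533, 0.2725, 0.0662]
orientation: [-0.0, -0.051, 0.999, -0.0]
contact_force: [0.5, 1.2, -1.0]
gripper_width: 0.0353
grip_force: 40.7
```

Run:
```python
from h import *
goto(drw(0,.055,.062),96); print(get_obs()["contact_force"])
```

```text
t 24.5 pos [0.5533 0.2725 0.0662] -> shift [0.02 0.17 0.42] turn [-0.    -0.001 -0.003] w 0.0353
[ 0.4707438   1.17200687 -1.00623122]
```

Request:
drive_tool([
  [[0,0,0.4],[0,0,0],0.8],
  [[0,0,0.4],[0,0,0],0.4],
  [[0,0,0.4],[0,0,0],0.35],
  [[0,0,0.4],[0,0,0],0.35],
  [[0,0,0.4],[0,0,0],0.35],
])

```text
clock: 25.0
position: [0.5535, 0.2727, 0.0627]
orientation: [0.0, -0.051, 0.999, 0.0]
contact_force: [0.2, 0.0, -0.2]
gripper_width: 0.0555
grip_force: 0.0
```

Request:
drive_tool([
  [[0,0,-1.5],[0,0,0],0.35],
  [[0,0,-5],[0,0,0],0.35],
  [[0,0,-9],[0,0,0],0.3],
  [[0,-2,-13.5],[0,0,0.05],0.3],
  [[0,-6,-18],[0,0,0.15],0.3],
])

```text
clock: 25.5
position: [0.5584, 0.2212, 0.2383]
orientation: [0.001, 0.023, 1.0, 0.001]
contact_force: [1.3, -0.0, -0.3]
gripper_width: 0.0595
grip_force: 0.0
```

Request:
drive_tool([
  [[0,-4,-1.5],[0,0,0.05],0.3],
  [[0,-8,-3],[0,0,0.05],0.3],
  [[0,-8,-3],[0,0,0.05],0.3],
  [[0,-8,-3],[0,0,0.05],0.3],
  [[0,-8,-3],[0,0,0.05],0.3],
])

```text
clock: 26.0
position: [0.5548, 0.1407, 0.2651]
orientation: [0.0, 0.048, 0.999, 0.0]
contact_force: [-0.5, 0.2, 0.3]
gripper_width: 0.0598
grip_force: 0.0
```

Run:
```python
from h import *
i,K,M=snap("wrist"); save("w7",i)
goto([.602,-.3343,.24],71.1)
```

```text
t 26.05 pos [0.5547 0.1409 0.2648] -> shift [ -9.28 -46.85   2.45] turn [ 0.    -0.001  0.234] w 0.0598
```

View pics/w7.png

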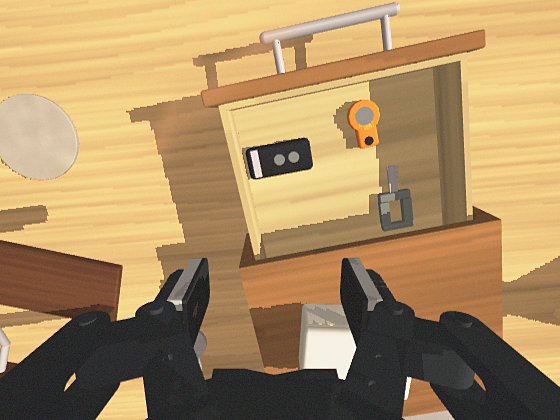

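Key d lies flat at (395,205), car key and fob still in place. Now key a.

Request:
drive_tool([
  [[-0.9,-4.5,0],[0,0,0.04],0.3],
  [[-1.8,-9.3,0],[0,0,0.08],0.3],
  [[-2.8,-14,0],[0,0,0.12],0.3],
  [[-3.7,-18.8,0],[0,0,0.16],0.3],
  [[-4.6,-23.5,0],[0,0,0.2],0.3],
])

```text
clock: 26.55
position: [0.5779, -0.0994, 0.2645]
orientation: [-0.0, 0.148, 0.989, 0.0]
contact_force: [0.6, -0.1, 0.3]
gripper_width: 0.0597
grip_force: 0.0
```

Request:
drive_tool([
  [[-0.4,-4.5,0],[0,0,0.03],0.3],
  [[-0.8,-9,0],[0,0,0.03],0.3],
  [[-1.2,-13.5,0],[0,0,0.03],0.3],
  [[-1.6,-18,0],[0,0,0.03],0.3],
  [[-1.6,-20,0],[0,0,0.03],0.3],
])

```text
clock: 27.05
position: [0.5333, -0.2978, 0.2642]
orientation: [-0.001, 0.164, 0.986, -0.001]
contact_force: [-0.0, 0.8, -0.5]
gripper_width: 0.06
grip_force: 0.0
```

Run:
```python
from h import *
goto([.602,-.3343,.19],71.1)
i,K,M=snap("wrist")
import pickle; pickle.dump((i,K,M),open("w8.pkl","wb"))
save("w8",i)
print(proj(K,M,[.602,-.3343,.1465]))
```

```text
t 27.05 pos [ 0.5333 -0.2978  0.2642] -> shift [-7.68 -1.22  7.42] turn [-0.001 -0.001 -0.   ] w 0.06
[260.69508132 289.30049045]
```

View pics/w8.png

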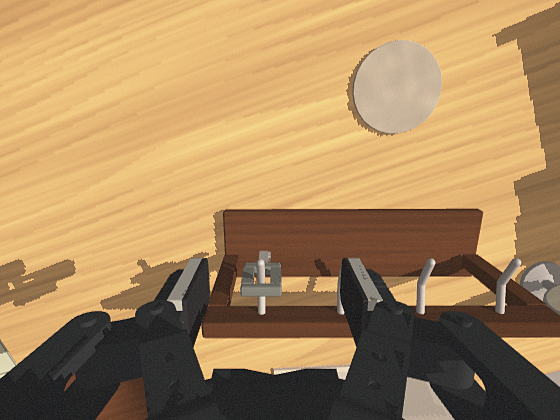

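Key a's top bar is at (261,291), as predicted (260.7,289.3).

Request:
drive_tool([
  [[-2,-0.3,0],[0,0,0],0.3],
  [[-4.5,-0.8,1],[0,0,0],0.3],
  [[-7,-1.2,3],[0,0,0],0.3],
  [[-7.7,-1.2,5.5],[0,0,0],0.3],
  [[-7.7,-1.2,7.4],[0,0,0],0.3],
])

```text
clock: 27.6
position: [0.6046, -0.329, 0.1881]
orientation: [-0.001, 0.162, 0.987, 0.001]
contact_force: [0.1, -0.2, -0.6]
gripper_width: 0.0599
grip_force: 0.0
```

Request:
drive_tool([
  [[0,0,0],[0,0,0],0.3],
  [[0,0,0],[0,0,0],0.3],
  [[0,0,0],[0,0,0],0.3],
  [[0,0,0],[0,0,0],0.3],
  [[0,0,0],[0,0,0],0.3],
])

```text
clock: 28.1
position: [0.6037, -0.3307, 0.1917]
orientation: [0.001, 0.163, 0.987, -0.0]
contact_force: [-0.7, -0.6, -0.8]
gripper_width: 0.0597
grip_force: 0.0
```

Run:
```python
from h import *
goto([.602,-.3343,.105],71.1)
```

```text
t 28.1 pos [ 0.6037 -0.3307  0.1917] -> shift [ 0.06 -0.39  8.67] turn [-0.     0.001  0.002] w 0.0597
```

Request:
drive_tool([
  [[0,-0.4,1],[0,0,0],0.3],
  [[0,-0.4,2.2],[0,0,0],0.3],
  [[0,-0.4,3.5],[0,0,0],0.3],
  [[0,-0.4,4.6],[0,0,0],0.3],
  [[0,-0.4,5.6],[0,0,0],0.3],
])

```text
clock: 28.6
position: [0.6019, -0.3342, 0.1332]
orientation: [-0.0, 0.163, 0.987, 0.0]
contact_force: [-0.6, 0.2, 0.4]
gripper_width: 0.0598
grip_force: 0.0
```

Request:
drive_tool([
  [[0,0,1],[0,0,0],0.3],
  [[0,0,2],[0,0,0],0.3],
  [[0,0,2.7],[0,0,0],0.3],
  [[0,0,3],[0,0,0],0.3],
  [[0,0,3],[0,0,0],0.3],
])

```text
clock: 29.1
position: [0.6021, -0.3343, 0.1044]
orientation: [-0.0, 0.163, 0.987, 0.0]
contact_force: [0.2, 0.3, 0.7]
gripper_width: 0.0598
grip_force: 0.0
```

Request:
drive_tool([
  [[0,0,0],[0,0,0],0.5],
  [[0,0,0],[0,0,0],0.65],
  [[0,0,0],[0,0,0],0.8],
  [[0,0,0],[0,0,0],0.8],
  [[0,0,0],[0,0,0],0.8],
])

```text
clock: 29.6
position: [0.6024, -0.3346, 0.1051]
orientation: [0.0, 0.163, 0.987, -0.0]
contact_force: [0.2, -1.3, 2.3]
gripper_width: 0.0352
grip_force: 40.8
```

Request:
drive_tool([
  [[0,0,-0.4],[0,0,0],0.8],
  [[0,0,-0.9],[0,0,0],0.8],
  [[0,0,-1.4],[0,0,0],0.8],
  [[0,0,-1.8],[0,0,0],0.8],
  [[0,0,-1.8],[0,0,0],0.8],
])

```text
clock: 30.1
position: [0.6025, -0.3346, 0.1235]
orientation: [0.0, 0.163, 0.987, -0.0]
contact_force: [-0.3, -1.0, -0.5]
gripper_width: 0.0356
grip_force: 40.7
```

Request:
drive_tool([
  [[0.6,0,0],[0,0,0],0.8],
  [[1.5,0,0],[0,0,0],0.8],
  [[2.6,0,0],[0,0,0],0.8],
  [[4,0,0],[0,0,0],0.8],
  [[5.5,0,0],[0,0,0],0.8],
])

```text
clock: 30.6
position: [0.5488, -0.3163, 0.1225]
orientation: [-0.0, 0.163, 0.987, 0.0]
contact_force: [0.4, 0.2, -0.8]
gripper_width: 0.0354
grip_force: 40.7
```

Request:
drive_tool([
  [[0.8,0,0],[0,0,0],0.8],
  [[1.5,0,-1.5],[0,0,0],0.8],
  [[2,0,-4],[0,0,0],0.8],
  [[2,0,-6.5],[0,0,0],0.8],
  [[2,0,-8],[0,0,0],0.8],
])

```text
clock: 31.1
position: [0.5317, -0.3106, 0.2058]
orientation: [0.001, 0.163, 0.987, -0.0]
contact_force: [0.4, 0.2, -0.6]
gripper_width: 0.0353
grip_force: 40.7
```

Run:
```python
from h import *
goto(drw(0,-.01,.20),96)
```

```text
t 31.1 pos [ 0.5317 -0.3106  0.2058] -> shift [14.09 50.14  0.53] turn [-0.001  0.003 -0.433] w 0.0353
```

Request:
drive_tool([
  [[1.3,4.5,0],[0,0,-0.08],0.8],
  [[2.6,9,0],[0,0,-0.16],0.8],
  [[3.9,13.5,0],[0,0,-0.24],0.8],
  [[5.3,18,0],[0,0,-0.32],0.8],
  [[6.7,22.5,0],[0,0,-0.43],0.8],
])

```text
clock: 31.6
position: [0.5402, -0.0739, 0.204]
orientation: [0.001, -0.053, 0.999, -0.0]
contact_force: [0.6, 0.4, -0.6]
gripper_width: 0.0352
grip_force: 40.7
```

Run:
```python
from h import *
goto(drw(0,-.01,.20),96)
```

```text
t 31.6 pos [ 0.5402 -0.0739  0.204 ] -> shift [-4.92 27.98  0.39] turn [-0.001  0.001  0.001] w 0.0352
```

Request:
drive_tool([
  [[-0.8,4.5,0],[0,0,0],0.8],
  [[-1.7,9.5,0],[0,0,0],0.8],
  [[-2.6,14.5,0],[0,0,0],0.8],
  [[-3.4,19.5,0],[0,0,0],0.8],
  [[-4.2,24,0],[0,0,0],0.8],
])

```text
clock: 32.1
position: [0.5575, 0.1696, 0.204]
orientation: [0.001, -0.051, 0.999, 0.0]
contact_force: [1.2, -0.7, -0.5]
gripper_width: 0.0356
grip_force: 40.7
```

Request:
drive_tool([
  [[-0.5,2.5,0],[0,0,0],0.8],
  [[-0.7,3.6,0],[0,0,0],0.8],
  [[-0.7,3.6,2],[0,0,0],0.8],
  [[-0.7,3.6,5],[0,0,0],0.8],
  [[-0.7,3.6,8],[0,0,0],0.8],
])

```text
clock: 32.6
position: [0.5614, 0.2029, 0.1229]
orientation: [0.001, -0.051, 0.999, -0.0]
contact_force: [1.1, -1.5, -0.8]
gripper_width: 0.0358
grip_force: 40.7
```

Run:
```python
from h import *
goto(drw(0,-.01,.064),96)
```

```text
t 32.6 pos [0.5614 0.2029 0.1229] -> shift [0.11 0.68 5.89] turn [-0.     0.002 -0.004] w 0.0358
```

Request:
drive_tool([
  [[0,0.7,1],[0,0,0],0.8],
  [[0,0.8,2.5],[0,0,0],0.8],
  [[0,0.8,4],[0,0,0],0.8],
  [[0,0.8,5.2],[0,0,0],0.8],
  [[0,0.8,5.8],[0,0,0],0.8],
])

```text
clock: 33.1
position: [0.5598, 0.2115, 0.0638]
orientation: [-0.0, -0.051, 0.999, -0.0]
contact_force: [-0.4, -0.0, -0.4]
gripper_width: 0.0355
grip_force: 40.7
```

Request:
drive_tool([
  [[0,0,0.1],[0,0,0],0.8],
  [[0,0,0.1],[0,0,0],0.4],
  [[0,0,0.1],[0,0,0],0.35],
  [[0,0,0.1],[0,0,0],0.35],
  [[0,0,0.1],[0,0,0],0.35],
])

```text
clock: 33.6
position: [0.5602, 0.2119, 0.0641]
orientation: [0.0, -0.051, 0.999, 0.0]
contact_force: [-0.4, -0.9, -0.3]
gripper_width: 0.0556
grip_force: 0.0
```

Request:
drive_tool([
  [[0,0,-1.5],[0,0,0],0.35],
  [[0,0,-5],[0,0,0],0.35],
  [[0,0,-9],[0,0,0],0.3],
  [[0,-1,-13.5],[0,0,0],0.4],
  [[0,-3,-18],[0,0,0],0.5],
])

```text
clock: 34.1
position: [0.5624, 0.183, 0.2468]
orientation: [0.0, -0.052, 0.999, 0.001]
contact_force: [1.6, -0.5, -0.7]
gripper_width: 0.0428
grip_force: 0.0
```

Request:
drive_tool([
  [[0,-3,-1.5],[0,0,0],0.68],
  [[0,-5,-3],[0,0,0],0.68],
  [[0,-5,-3],[0,0,0],0.68],
  [[0,-5,-3],[0,0,0],0.68],
  [[0,-5,-3],[0,0,0],0.68],
])

```text
clock: 34.6
position: [0.5677, 0.1331, 0.2737]
orientation: [-0.0, -0.052, 0.999, 0.0]
contact_force: [-0.8, 0.1, 0.9]
gripper_width: 0.0273
grip_force: 0.0
```

Run:
```python
from h import *
i,K,M=snap("wrist"); save("w9",i); i2,_,_=snap("scene"); save("s9",i2)
import pickle; pickle.dump((i,K,M),open("w9.pkl","wb"))
goto([.45,.20,.22],6)
```

```text
t 34.7 pos [0.5678 0.1331 0.2734] -> shift [11.02  7.87  5.35] turn [-1.00e-03 -1.00e-03  1.57e+00] w 0.0276
```

View pics/w9.png

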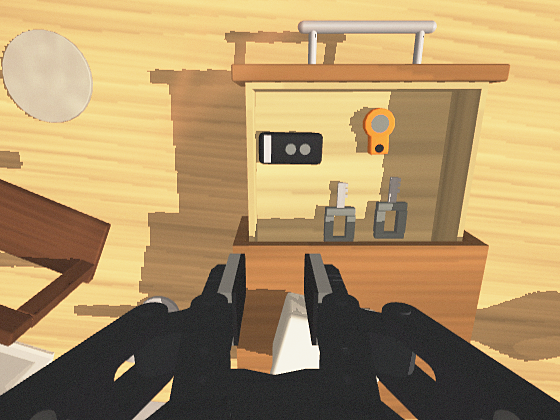

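All four items lie flat in the drawer (car key (290,148), fob (379,130), keys at (340,212), (391,208)). Now push it shut with closed fingers against the bar.

Run:
```python
from h import *
import pickle; i,K,M=pickle.load(open("w9.pkl","rb"))
a=onz(K,M,(301,27),.062);b=onz(K,M,(433,27),.062); m=(a+b)/2; print("handle",a,b,m)
t=m-.035*EX; goto([t[0],t[1],.15],96); print(get_obs()["joint_pos"].round(2))
```

```text
handle [0.41802127 0.1431861  0.062     ] [0.40512513 0.26756871 0.062     ] [0.4115732 0.2053774 0.062    ]
t 34.7 pos [0.5678 0.1331 0.2734] -> shift [18.28  8.79 12.35] turn [ 0.    -0.001 -0.001] w 0.0276
[-0.19  0.42 -0.2   1.66  0.09  1.08  1.26]
```

Request:
drive_tool([
  [[4,2,0],[0,0,0],1],
  [[8.5,4,0],[0,0,0],1],
  [[13,6.5,0],[0,0,0],1],
  [[17,8.8,0],[0,0,0],1],
  [[18.5,8.8,0],[0,0,0],1],
])

```text
clock: 35.2
position: [0.3713, 0.2033, 0.2737]
orientation: [-0.0, -0.054, 0.999, 0.0]
contact_force: [1.5, 0.7, 0.5]
gripper_width: -0.0003
grip_force: 0.0
```

Request:
drive_tool([
  [[0,0,3],[0,0,0],1],
  [[0,0,6],[0,0,0],1],
  [[0,0,9],[0,0,0],1],
  [[0,0,11],[0,0,0],1],
  [[0,0,12.5],[0,0,0],1],
])

```text
clock: 35.7
position: [0.3745, 0.2009, 0.1472]
orientation: [-0.001, -0.051, 0.999, -0.0]
contact_force: [0.1, 0.2, -0.2]
gripper_width: 0.0001
grip_force: 0.0
```

Run:
```python
from h import *
goto(np.array([.4116,.2054,.045])-.035*EX,96); print(get_obs()["joint_pos"].round(2),get_obs()["contact_force"])
```

```text
t 35.7 pos [0.3745 0.2009 0.1472] -> shift [-0.25  0.06 10.22] turn [-0.001 -0.002 -0.002] w 0.0001
[-0.41  0.35 -0.27  2.17  0.16  0.64  0.88] [ 0.08670824  0.22348688 -0.18876502]
```

Request:
drive_tool([
  [[0,0,2.5],[0,0,0],1],
  [[0,0,5],[0,0,0],1],
  [[0,0,7.5],[0,0,0],1],
  [[0,0,9.3],[0,0,0],1],
  [[0,0,10],[0,0,0],1],
])

```text
clock: 36.2
position: [0.3744, 0.2008, 0.0472]
orientation: [-0.001, -0.052, 0.999, -0.001]
contact_force: [0.4, -0.3, 0.7]
gripper_width: -0.0003
grip_force: 0.0
```

Request:
drive_tool([
  [[-0.7,0,0],[0,0,0],1],
  [[-1.4,0,0],[0,0,0],1],
  [[-2.1,0,0],[0,0,0],1],
  [[-3,0,0],[0,0,0],1],
  [[-4,0,0],[0,0,0],1],
])

```text
clock: 36.7
position: [0.416, 0.2051, 0.0492]
orientation: [0.0, -0.051, 0.999, 0.0]
contact_force: [-1.7, 0.5, 2.1]
gripper_width: -0.0003
grip_force: 0.7
```

Request:
drive_tool([
  [[-1,0,0],[0,0,0],1],
  [[-2.2,0,0],[0,0,0],1],
  [[-3.5,0,0],[0,0,0],1],
  [[-4.8,0,0],[0,0,0],1],
  [[-6,0,0],[0,0,0],1],
])

```text
clock: 37.2
position: [0.4758, 0.2112, 0.0487]
orientation: [0.0, -0.051, 0.999, 0.0]
contact_force: [-1.9, -0.3, 1.0]
gripper_width: -0.0001
grip_force: 0.7
```

Request:
drive_tool([
  [[-1.2,0,0],[0,0,0],1],
  [[-2.4,0,0],[0,0,0],1],
  [[-3.6,0,0],[0,0,0],1],
  [[-4.6,0,0],[0,0,0],1],
  [[-5.5,0,0],[0,0,0],1],
])

```text
clock: 37.7
position: [0.5301, 0.2168, 0.0487]
orientation: [-0.0, -0.051, 0.999, -0.0]
contact_force: [-1.3, 0.2, 1.1]
gripper_width: 0.0003
grip_force: 0.7
```

Run:
```python
from h import *
i,K,M=snap("wrist"); p=get_obs()["position"]; print(p,get_obs()["contact_force"])
print("target TCP shut ~", (np.array([.4116,.2054,.045])+(.158-.0165)*EX).round(4), "remaining", (np.array([.4116,.2054,0])+(.158-.0165)*EX-p)@EX)
```

```text
[0.53138349 0.21682504 0.04876652] [ 1.02578058 -0.46850123 -0.39824224]
target TCP shut ~ [0.5523 0.2202 0.045 ] remaining 0.02117845577797853
```

Pushing at ~2 N; about 2 cm left, go slowly until the force rises.

Request:
drive_tool([
  [[-0.4,0,0],[0,0,0],1],
  [[-0.8,0,0],[0,0,0],1],
  [[-1.1,0,0],[0,0,0],1],
  [[-1.4,0,0],[0,0,0],1],
  [[-1.6,0,0],[0,0,0],1],
])

```text
clock: 38.25
position: [0.5454, 0.2184, 0.0487]
orientation: [-0.0, -0.051, 0.999, -0.0]
contact_force: [-0.7, -0.9, -0.4]
gripper_width: 0.0002
grip_force: 0.5
```

Request:
drive_tool([
  [[-0.1,0,0],[0,0,0],1],
  [[-0.2,0,0],[0,0,0],1],
  [[-0.3,0,0],[0,0,0],1],
  [[-0.4,0,0],[0,0,0],1],
  [[-0.4,0,0],[0,0,0],1],
])

```text
clock: 38.75
position: [0.5494, 0.2189, 0.0488]
orientation: [0.0, -0.051, 0.999, 0.0]
contact_force: [-0.4, 0.8, -0.2]
gripper_width: -0.0002
grip_force: 0.0
```

Request:
drive_tool([
  [[-0.1,0,0],[0,0,0],1],
  [[-0.2,0,0],[0,0,0],1],
  [[-0.3,0,0],[0,0,0],1],
  [[-0.3,0,0],[0,0,0],1],
  [[-0.3,0,0],[0,0,0],1],
])

```text
clock: 39.25
position: [0.5521, 0.2191, 0.0487]
orientation: [-0.0, -0.051, 0.999, -0.0]
contact_force: [-2.0, -0.4, 0.4]
gripper_width: 0.0
grip_force: 1.2
```

Request:
drive_tool([
  [[-0.1,0,0],[0,0,0],1],
  [[-0.2,0,0],[0,0,0],1],
  [[-0.3,0,0],[0,0,0],1],
  [[-0.3,0,0],[0,0,0],1],
  [[-0.3,0,0],[0,0,0],1],
])

```text
clock: 39.75
position: [0.5525, 0.2191, 0.0485]
orientation: [-0.003, -0.051, 0.999, -0.001]
contact_force: [-21.0, -2.5, 14.1]
gripper_width: -0.0002
grip_force: 10.4
```

The force rose to 21 N at the predicted shut position: end stop. Back off, rise and check.

Request:
drive_tool([
  [[1,0,0],[0,0,0],1],
  [[3,0,0],[0,0,0],1],
  [[5,0,0],[0,0,0],1],
  [[7,0,-1],[0,0,0],1],
  [[8,0,-5],[0,0,0],1],
])

```text
clock: 40.25
position: [0.4726, 0.2104, 0.0967]
orientation: [-0.002, -0.052, 0.999, -0.001]
contact_force: [0.8, -0.6, 1.6]
gripper_width: -0.0001
grip_force: 0.0
```

Request:
drive_tool([
  [[0,0,-5],[0,0,0],1],
  [[0,0,-10],[0,0,0],1],
  [[0,0,-14],[0,0,0],1],
  [[0,-4,-16],[0,0,0],1],
  [[0,-8,-16],[0,0,0],1],
])

```text
clock: 40.75
position: [0.485, 0.1317, 0.2618]
orientation: [0.003, -0.052, 0.999, 0.001]
contact_force: [1.6, -0.6, -0.9]
gripper_width: 0.0003
grip_force: 0.0
```

Run:
```python
from h import *
i,K,M=snap("scene"); i2,_,_=snap("side"); save("end",np.vstack([cv2.resize(i[60:360,100:560],(460,300)),cv2.resize(i2[60:360,50:510],(460,300))])); print(get_obs()["clock"],get_obs()["contact_force"])
```

```text
40.85 [-0.58104993  0.72371902 -1.55488168]
```

View pics/end.png

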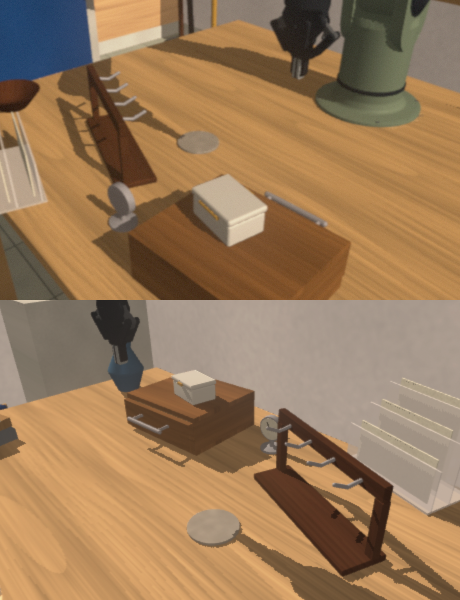

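The drawer is shut, the stand and coaster are empty, and the trinket box and dial are in place; the robot is clear.

```bash
python3 -c "
from workcell import *
print(finish_job())"
```

```text
the job is handed in; nothing more can be done
None
```

The job is handed in with no verdict shown: both hanging keys, the car key and the fob are in the shut drawer, and the trinket box and dial look unmoved. One reading could fail the run: 159 N on the tool (limit 120 N) for a moment when I lowered the gripper onto the handle.

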